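# Lock the filler cap on the press's hydraulic tank

## Task

The oil tank of the slat press has been topped up and its black filler cap stands on the bench. Put the cap back on the tank's filler neck: feel for the two slots with the cap's ears, push it straight in against its spring and turn it a quarter turn clockwise until it catches, then let go so that it sits locked. Press and turn no harder than the spring needs, never forcing the cap on the neck or against its stop, and leave the other things on the bench where they are.

Things in the scene. Friction and masses are not known exactly. Their poses are not given: they have to be found in the camera images.
- cap_center (a point): Black filler cap, loose, upright, 82 mm wide, 62 mm tall, 0.14-0.28 kg. Point on its axis half-way up, 31 mm above its underside. Upper part: eight-sided grip, 48 mm across flats, from 32 mm (flat top of the round hood) to 62 mm above the underside; flats face every 45 deg from the cap's x axis. A yellow rib on top runs along x, over the ears.
- cap: The same cap; origin on the axis at its underside, x along ears and rib, z up. At the bottom two steel ears: one bar 46 mm long (x), 11 wide, 6 thick, on a 25 mm stem. Above them, hidden by the hood (its lip is 10 mm above the underside), a spring-loaded rubber plate 56 mm wide, face 6.5 mm above the underside, which gives up to 11 mm at 4 N plus 1 N per mm.
- tank: Hydraulic power unit, fixed: green oil tank 240 mm (x) by 380 mm (y), lid 135 mm above the bench. On the lid: a grey motor on the +y half (240 mm above the bench), a valve block with gauge near the back (233 mm), and a steel filler neck at (-30, -115) mm. Origin on the bench under the tank's middle; x to its back, y to the motor.
- mouth (a point): Centre of the filler neck's mouth at the top face of its rim, 161 mm above the bench; axes as the tank's. Neck 72 mm wide, rim 8 mm thick, round opening 31 mm with two opposite slots, 14 mm wide, out to 25 mm from the axis. The neck can be clamped at any turn: the slots lie within 30 deg of the tank's x axis, either way; see the dark gaps, or feel them with the ears.
- tape: A roll of yellow tape, 90 mm wide, 24 mm high, lying on the bench; a bystander. Origin: centre of its underside.
- oil: An orange oil bottle with a black screw cap, 76 mm wide, 200 mm tall, standing; a bystander. Origin: centre of its underside.
- wrench: A steel wrench, 180 mm long, lying flat; a bystander. Origin: its middle, underside.
- bundle: A bound bundle of wooden slats, 300 by 84 mm, 37 mm high, lying on the bench; a bystander. Origin: centre of its underside.
- neck_axis (a point): On the neck's axis, 26 mm below the mouth, at the lid. To lock: ears drop in the slots (4 deg play each way); 6.5 mm down the plate meets the rim; 7.5 to 11 mm further (11.5 to 15 N) the ears clear the rim and turn, clockwise only, 0.2 Nm, to a stop at 98 deg; let go at 86 to 98 deg, the spring lifts them into 3 mm pockets: cap_center 20 mm above the mouth (else 17). 50 N bends it.
Things that resemble listed ones, but are neither listed nor needed, are in the scene too. Of the things like the cap, leave any that is purple; of the rest the larger one is meant.

How it is judged:
By the outcome, as a careful person would: the job done as asked, in the order asked, and still so for the second after the job is handed in, with the robot touching nothing.
It also fails if it takes over 72 s, if anything falls off the work surface, if the arm or the gripper's body presses on something with over 40 N, if the wrist force passes 120 N, or if a joint passes its speed limit or range.

## Robot

A 7-joint arm with a two-finger parallel gripper is mounted at the origin on the work surface. World frame = base frame: x ahead of the robot, y to its left, z up, the work surface at z = 0. Lengths are in m, angles in rad, forces in N, time in s.
With the tool pointing down it reaches from about 0.35 to 0.9 m from the base axis. Payload 8.1 kg.
Tool frame: the origin (TCP) lies midway between the tips of the shut fingers; the grasp point (between the pads) lies 19 mm behind it; z points along the fingers, y is the direction in which the jaws open and shut (so a half turn about z gives the same grasp; the last joint's range is limited). The gripper opens to 92 mm and grips with 3 to 60 N. Pads are 19 mm wide; open, the fingers measure 130 mm over their backs; the gripper's body (75 mm by 190 mm) begins 47 mm behind the grasp point.
Start: joints at [-1.244, 0.434, 0.025, 1.573, -0.012, 1.134, -0.075], TCP at [0.26, 0.568, 0.227] pointing down, gripper open.
Joint ranges: [-2.62, 2.62], [-0.44, 2.09], [-1.27, 1.32], [0.08, 2.57], [-1.32, 4.46], [0.12, 2], [-2.74, 2.74]. Speed limits (rad/s): [2.22, 2.22, 3.01, 3.01, 3.14, 3.14, 3.14].

## Interface

Orientations are given as [roll, pitch, yaw] about the fixed x, y, z axes, in that order (R = Rz(yaw) Ry(pitch) Rx(roll)).
In Python, from station import robot, optics gives the robot as it stands. The module is installed in compiled form; this text tells all that it offers.
- The arm moves only by the tool move_arm, never from a script. Its argument "rows" is text: rows parted by semicolons, each of 5 numbers parted by spaces: the opening in per cent of the stroke, from 0 (shut) to 100 (fully open), then the shift along the world's x, y, z in mm, then the turn about the world's z in rad. In form: hand dx dy dz twist; .... A call has 1 to 12 rows; each row shifts and turns the commanded pose from where the row before left it; what a row does not reach is not made up. A row lasts 1/12 s, in which the tool goes at most 41.7 mm and 7.16 degrees, less where a joint would pass 70% of its speed; a pose out of reach is approached as far as the arm can. A call with a gripper value outside its range is refused whole. The fingers move at their own pace and stop on an object; the grip force is fixed at half the most. Time passes only in rows, so rows that do not move let the fingers close. It gives the time, the measured TCP pose, the force and the opening at its end, in the units of the state.
- robot.get_obs(): the state, without advancing time (a new reading comes with each control period).
- optics.get_image(name): name is "scene" or "side" or "wrist"; returns a dict with "color" (480x640x3 uint8, red, green, blue), "z_map" (480x640 float32, m along the optical axis (not along the pixel's ray), 0 where there is no reading), "fovy" (degrees; the focal length in pixels is half the picture's height over the tangent of half this angle, whatever the lens; pixels are square), "cx", "cy" (the principal point, pixels), "eye" and "rotation" of the camera in the world; the wrist camera has in their place "tool_from_camera" (4x4, takes a point from camera to tool coordinates, whose origin is the TCP and whose axes are the flange's). Camera axes: x right, y up, looking along -z (the intrinsics and any distortion apply to the point x, -y, -z); pixel columns grow to the right and rows downward; lengths in m; the calibration is good to about 2 mm. The wrist camera is an equidistant fisheye: a pixel r from the principal point sees the ray r / f radians off the axis. A picture is of the moment at which its call begins: read the wrist's pose just before it.
- robot.close_job(): hands the job in, once; it reports no verdict.
The state is a dict: "t": time; "q": joint angles; "qd": joint speeds; "effort": joint torques, N m; "position": TCP position; "tool_rot": TCP orientation; "contact_force": force on the tool from outside, world axes, zero at the start; "moment": the same for the moment, N m; "gripper_width": finger opening in m.
Only numpy, scipy, OpenCV 4.12 (cv2) and the standard library are available. Lean on these libraries where they do the work, as an engineer would, in place of code of your own. Each camera call takes 0.05 s, during which the arm holds its last target. There are 200 camera calls.

## Working session

There is one attempt and no reset: what is moved stays moved. The work goes in short steps, Python scripts to look and compute and a tool call to move; the robot and the scene stay as the last step left them, time stands still between calls to the robot, and variables do not carry over. Pictures are saved under pics/ and viewed, about 8 in all and at most 12, crops included, and the job is handed in when it is done.

Besides the shell and the picture viewer there is one more tool, called after "Call:" as a command line: name --argument value ..., lists and objects as JSON in quotes. move_arm: Moves the arm, as the interface text tells. Its arguments: {"type":"object","properties":{"rows":{"type":"string"}},"required":["rows"]}

```bash
mkdir -p pics; cat > h.py <<'E'
import numpy as np, cv2
from scipy.spatial.transform import Rotation as R
from station import robot, optics
def pts(im):
    d=im["z_map"];h,w=d.shape;f=h/2/np.tan(np.radians(im["fovy"])/2)
    v,u=np.mgrid[:h,:w];return np.stack([(u-im["cx"])/f*d,-(v-im["cy"])/f*d,-d],-1)@np.array(im["rotation"]).T+np.array(im["eye"])
def save(n,im): cv2.imwrite("pics/"+n,cv2.cvtColor(im,cv2.COLOR_RGB2BGR))
E
python3 - <<'E'
from h import *
o=robot.get_obs();print({k:np.round(v,3) for k,v in o.items()})
for n in("scene","side","wrist"):
    im=optics.get_image(n);save(n+"0.png",im["color"]);np.save(n+"0.npy",im,allow_pickle=True)
    print(n,{k:np.round(v,3) if not isinstance(v,str) else v for k,v in im.items() if k not in("color","z_map")})
E
```

```text
{'t': np.float64(0.0), 'q': array([-1.244,  0.435,  0.025,  1.574, -0.012,  1.134, -0.075]), 'qd': array([ 0.001,  0.001,  0.002, -0.001, -0.001, -0.002,  0.001]), 'effort': array([ 1.0000e-03, -6.6786e+01,  9.8500e-01, -3.1446e+01, -6.1000e-02,
        4.3000e-02,  0.0000e+00]), 'position': array([0.26 , 0.568, 0.226]), 'tool_rot': array([-3.14 ,  0.   ,  2.712]), 'contact_force': array([ 0.129,  0.066, -0.676]), 'moment': array([-0.026,  0.006, -0.029]), 'gripper_width': np.float64(0.092)}
scene {'fovy': np.float64(42.25), 'cx': np.float64(315.335), 'cy': np.float64(229.769), 'eye': array([ 1.078, -0.887,  1.28 ]), 'rotation': array([0.676, 0.017, 0.617])}
side {'fovy': np.float64(43.624), 'cx': np.float64(317.11), 'cy': np.float64(236.128), 'eye': array([-0.188, -0.881,  0.747]), 'rotation': array([ 1.026, -0.024, -0.752])}
wrist {'fovy': np.float64(65.706), 'cx': np.float64(316.811), 'cy': np.float64(241.525), 'tool_from_camera': array([[ 0.001,  0.968,  0.25 ,  0.068],
       [ 1.   , -0.001, -0.001, -0.   ],
       [-0.   ,  0.25 , -0.968, -0.158],
       [ 0.   ,  0.   ,  0.   ,  1.   ]])}
```

View pics/scene0.png

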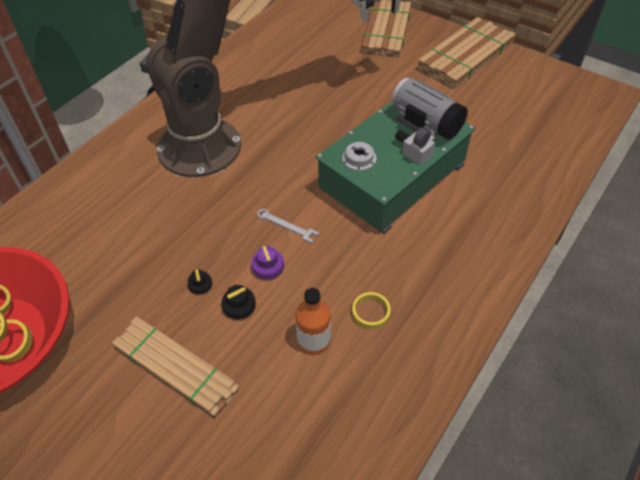

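View pics/side0.png

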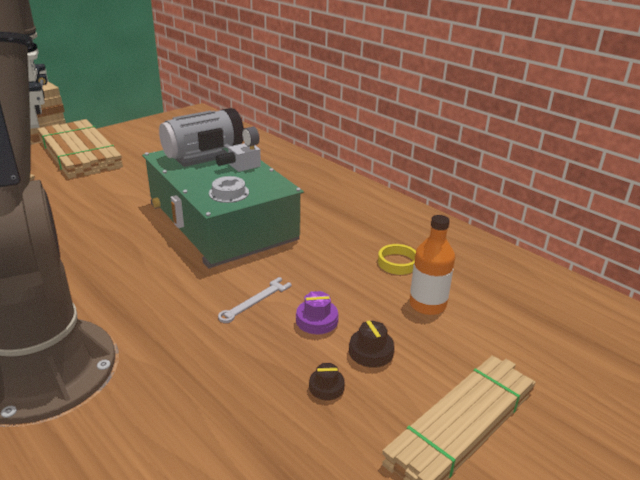

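The scene view shows the big black cap at (238,301), the small black decoy at (200,281), the purple one at (267,262) and the neck at (360,153). In the side view the cap is at (372,343) and the neck at (228,188).

```bash
cat >> h.py <<'E'
def load(n): return np.load(n,allow_pickle=True).item()
def rot(im): return R.from_euler('xyz',im["rotation"]).as_matrix()
def cast(im,uv,z):
    f=240/np.tan(np.radians(im["fovy"])/2);uv=np.atleast_2d(uv).astype(float)
    d=np.stack([(uv[:,0]-im["cx"])/f,-(uv[:,1]-im["cy"])/f,-np.ones(len(uv))],1)@rot(im).T
    e=np.array(im["eye"]);return e+d*((z-e[2])/d[:,2])[:,None]
E
python3 - <<'E'
from h import *
B={"scene":((238,301,24),(360,153,22)),"side":((372,343,28),(228,188,24))}
for n in B:
    im=load(n+"0.npy");c=im["color"].astype(int);hsv=cv2.cvtColor(im["color"],cv2.COLOR_RGB2HSV)
    V,U=np.mgrid[:480,:640]
    (u,v,r),(nu,nv,nr)=B[n]
    box=(abs(U-u)<r)&(abs(V-v)<r)
    y=box&(hsv[...,1]>130)&(hsv[...,2]>120)&(hsv[...,0]>20)&(hsv[...,0]<35)
    p=cast(im,np.argwhere(y)[:,::-1],.062)[:,:2];m=p.mean(0);w,E=np.linalg.eigh(np.cov((p-m).T))
    print(n,"rib",y.sum(),m.round(4),"ang",np.degrees(np.arctan2(E[1,1],E[0,1])).round(1),"len",np.sqrt(12*w).round(4))
    d=im["z_map"];P=np.einsum('hwi,ji->hwj',np.stack([(U-im["cx"])/(240/np.tan(np.radians(im["fovy"])/2))*d,-(V-im["cy"])/(240/np.tan(np.radians(im["fovy"])/2))*d,-d],-1),rot(im))+np.array(im["eye"])
    b=box&(hsv[...,2]<75)&(P[...,2]>.02)
    hood=b&(abs(P[...,2]-.032)<.005); q=P[hood]; print(" hood",hood.sum(),q.min(0).round(4),q.max(0).round(4)); q=P[y];print(" rib depth",q.mean(0).round(4))
    nb=(abs(U-nu)<nr)&(abs(V-nv)<nr)
    rim=nb&(abs(P[...,2]-.161)<.006)
    q=P[rim];print(" rim",rim.sum(),q.mean(0).round(4),q.min(0).round(4),q.max(0).round(4))
    g=(hsv[...,1]<60)&(hsv[...,2]>110)&nb&(P[...,2]>.15)
    q=P[g];(cc,cr)=cv2.minEnclosingCircle(q[:,:2].astype(np.float32));print(" grey",g.sum(),np.round(cc,4),round(cr,4),np.median(q[:,2]).round(4))
    lid=(hsv[...,0]>60)&(hsv[...,0]<95)&(abs(P[...,2]-.135)<.006)&(hsv[...,1]>60)
    lid=cv2.morphologyEx(lid.astype(np.uint8),cv2.MORPH_OPEN,np.ones((3,3)))>0
    q=P[lid][:,:2].astype(np.float32);print(" lid",len(q),cv2.minAreaRect(q))
    a=im["color"]
    s1=cv2.resize(a[nv-30:nv+30,nu-30:nu+30],(400,400),interpolation=cv2.INTER_CUBIC);s2=cv2.resize(a[v-30:v+30,u-30:u+30],(400,400),interpolation=cv2.INTER_CUBIC);save(n+"c.png",np.hstack([s1,s2]))
a=np.vstack([cv2.imread("pics/scenec.png"),cv2.imread("pics/sidec.png")]);cv2.imwrite("pics/c.png",cv2.resize(a,(600,600)))
E
```

```text
scene rib 82 [ 0.4516 -0.3603] ang 66.9 len [0.0115 0.0454]
 hood 338 [ 0.417  -0.4016  0.027 ] [ 0.4938 -0.3247  0.037 ]
 rib depth [ 0.4599 -0.3671  0.078 ]
 rim 380 [0.4884 0.1066 0.1604] [0.4512 0.0712 0.155 ] [0.5236 0.1451 0.1669]
 grey 373 [ 0.7751 -0.3712] 0.5989 0.1606
 lid 4739 ((0.5357675552368164, 0.21448883414268494), (0.37872666120529175, 0.24168582260608673), 80.54209899902344)
side rib 91 [ 0.4558 -0.3599] ang 68.0 len [0.0095 0.0461]
 hood 560 [ 0.4144 -0.4023  0.027 ] [ 0.4915 -0.3229  0.037 ]
 rib depth [ 0.4502 -0.3643  0.0681]
 rim 370 [0.4858 0.1037 0.1594] [0.4522 0.0696 0.155 ] [0.5225 0.1468 0.1643]
 grey 449 [ 0.1949 -0.348 ] 0.6559 0.1592
 lid 4128 ((0.7842062711715698, 1.2147188186645508), (2.461763620376587, 0.5771922469139099), 68.20951080322266)
```

View pics/c.png

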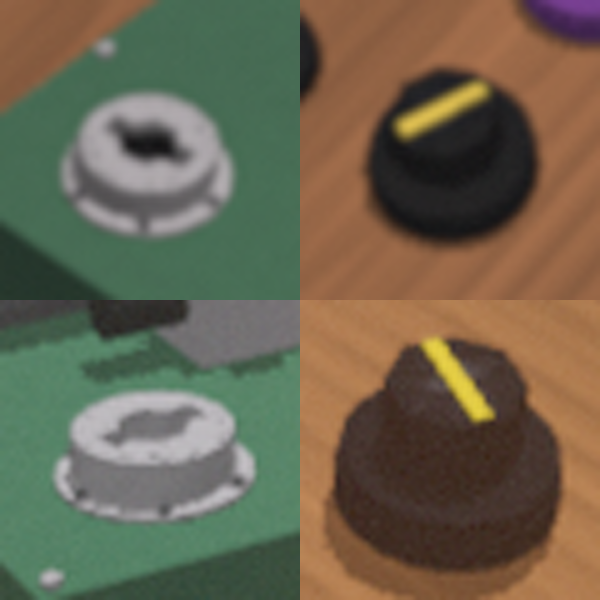

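Cap is about (0.454,-0.361) with its rib at about 67.5°. The neck is about (0.487,0.107), which agrees with the lid rectangle (tank yaw -9.5°). In the crops the slots run diagonally; next I get their angle and the neighbours' positions.

```bash
python3 - <<'E'
from h import *
s=load("scene0.npy");d=load("side0.npy")
for n,im,e in(("scene",s,[(353.5,148),(367,154.5)]),("side",d,[(228-30+108/5,188-30+(440-300)/5),(228-30+200/5,188-30+(410-300)/5)])):
    p=cast(im,e,.161)[:,:2];v=p[1]-p[0];print(n,p.round(4),np.linalg.norm(v).round(4),np.degrees(np.arctan2(v[1],v[0])).round(1),p.mean(0).round(4))
for nm,uv,z in(("purple",(267,266),.02),("small",(200,284),.02),("oil",(312,296),.2),("oilbase",(313,342),0.01),("tape",(371,311),.012)): print(nm,cast(s,[uv],z).round(3))
E
```

```text
scene [[0.4685 0.1095]
 [0.5099 0.109 ]] 0.0414 -0.7 [0.4892 0.1092]
side [[0.4654 0.1072]
 [0.5134 0.1054]] 0.048 -2.1 [0.4894 0.1063]
purple [[ 0.444 -0.238  0.02 ]]
small [[ 0.343 -0.374  0.02 ]]
oil [[ 0.657 -0.338  0.2  ]]
oilbase [[ 0.658 -0.341  0.01 ]]
tape [[ 0.723 -0.197  0.012]]
```

Call:
move_arm --rows "100 0 0 40 0;100 0 0 40 0;100 0 -10 40 0;100 8 -38 40 -0.064;100 8 -38 10 -0.064;100 8 -38 0 -0.064;100 8 -38 0 -0.064;100 8 -38 0 -0.064;100 8 -38 0 -0.064;100 8 -38 0 -0.064;100 8 -38 0 -0.064;100 8 -38 0 -0.064"

```text
t: 1.15
position: [0.3303, 0.2237, 0.3865]
tool_rot: [-3.142, -0.0, 2.133]
contact_force: [0.4, -0.1, -0.5]
gripper_width: 0.0914
```

Call:
move_arm --rows "100 8 -38 0 -0.064;100 8 -38 0 -0.064;100 8 -38 0 -0.064;100 8 -38 0 -0.064;100 8 -38 0 -0.064;100 8 -38 0 -0.064;100 8 -38 0 -0.064;100 8 -38 0 -0.064;100 8 -38 0 -0.064;100 8 -38 0 -0.064;100 8 -38 0 -0.064;100 8 -38 0 -0.064"

```text
t: 2.15
position: [0.4262, -0.2322, 0.387]
tool_rot: [3.14, -0.0, 1.365]
contact_force: [2.6, 1.4, -0.0]
gripper_width: 0.0918
```

Call:
move_arm --rows "100 8 -38 -30 -0.064;100 8 -38 -30 -0.064;100 8 -38 -30 -0.064;100 0 0 -30 0;100 0 0 -30 0;100 0 0 -30 0;100 0 0 0 0;100 0 0 0 0"

```text
t: 2.82
position: [0.4461, -0.3265, 0.2196]
tool_rot: [-3.139, 0.0, 1.175]
contact_force: [0.4, -0.5, -0.0]
gripper_width: 0.0918
```

```bash
cat >> h.py <<'E'
def wrist():
    o=robot.get_obs();im=optics.get_image("wrist");im["pos"]=np.array(o["position"]);im["R"]=R.from_euler('xyz',o["tool_rot"]).as_matrix();return im
def wcast(im,uv,z):
    f=240/np.tan(np.radians(im["fovy"])/2);uv=np.atleast_2d(uv).astype(float)
    a=(uv[:,0]-im["cx"])/f;b=(uv[:,1]-im["cy"])/f;t=np.hypot(a,b)+1e-9
    d=np.stack([np.sin(t)*a/t,-np.sin(t)*b/t,-np.cos(t)],1)
    T=np.array(im["tool_from_camera"]);d=d@T[:3,:3].T@im["R"].T;e=im["pos"]+im["R"]@T[:3,3]
    return e+d*((z-e[2])/d[:,2])[:,None]
def wproj_xy(im,z):
    v,u=np.mgrid[:480,:640];return wcast(im,np.stack([u.ravel(),v.ravel()],1),z).reshape(480,640,3)
E
cat > rib.py <<'E'
from h import *
import sys
im=wrist();hsv=cv2.cvtColor(im["color"],cv2.COLOR_RGB2HSV);zt=.0625;g=np.array([.4537,-.361])
P=wproj_xy(im,zt);near=np.linalg.norm(P[...,:2]-g,axis=2)<.045
y=near&(hsv[...,1]>120)&(hsv[...,2]>110)&(hsv[...,0]>20)&(hsv[...,0]<35)
r=cv2.minAreaRect(np.ascontiguousarray(P[y][:,:2]*1000,np.float32));p=P[y][:,:2];m=p.mean(0);w,E=np.linalg.eigh(np.cov((p-m).T))
print(y.sum(),"rib rect",r,"mean",m.round(4),np.degrees(np.arctan2(E[1,1],E[0,1])).round(1),np.sqrt(12*w).round(4),im["pos"].round(4))
save(sys.argv[1],im["color"])
E
python3 rib.py w1.png
```

```text
407 rib rect ((452.9674377441406, -359.8572998046875), (44.51133728027344, 7.042204856872559), 68.15386199951172) mean [ 0.453 -0.359] 67.6 [0.0074 0.0457] [ 0.4461 -0.3265  0.2196]
```

View pics/w1.png

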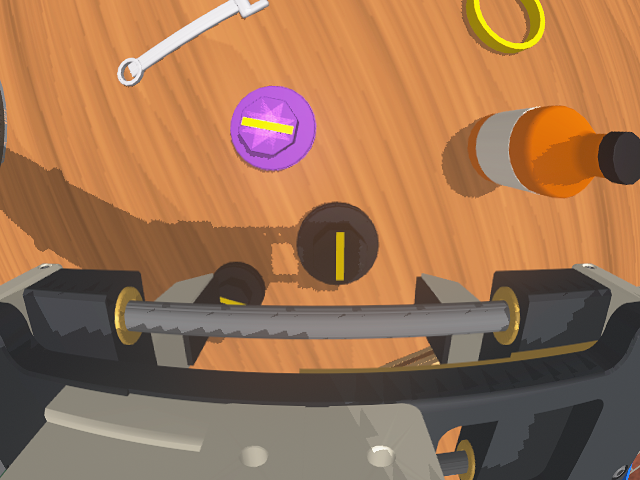

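The wrist view shows the cap at (338,243), rib centre (0.453,-0.3595) at 68°, which matches the other cameras, with clear space on both finger sides.

Call:
move_arm --rows "100 7 -33 0 0.012;100 0 0 -40 0;100 0 0 -40 0;100 0 0 -35 0;100 0 0 -30 0;100 0 0 -20 0;100 0 0 -10 0;100 0 0 0 0;100 0 0 0 0"

```text
t: 3.62
position: [0.455, -0.3609, 0.047]
tool_rot: [3.139, 0.0, 1.188]
contact_force: [0.7, 0.5, 0.9]
gripper_width: 0.0915
```

Call:
move_arm --rows "100 -1 1 -8 0;100 0 0 -2 0;100 0 0 0 0;100 0 0 0 0"

```text
t: 3.95
position: [0.4531, -0.3591, 0.0357]
tool_rot: [3.141, -0.0, 1.188]
contact_force: [0.5, -0.5, -0.4]
gripper_width: 0.092
```

Call:
move_arm --rows "50 0 0 0 0;0 0 0 0 0;0 0 0 0 0;0 0 0 0 0;0 0 0 0 0;0 0 0 0 0;0 0 0 0 0;0 0 0 0 0"

```text
t: 4.62
position: [0.4529, -0.3591, 0.0352]
tool_rot: [3.141, 0.0, 1.188]
contact_force: [-0.2, -0.9, 0.2]
gripper_width: 0.048
```

Gripped on the flats at 48.0 mm. Next I lift and carry the cap to the neck.

Call:
move_arm --rows "0 0 0 10 0;0 0 0 30 0;0 0 0 40 0;0 0 0 40 0;0 0 0 40 0;0 0 0 40 0;0 0 0 40 0.08;0 0 20 25 0.08;0 2 20 0 0.08;0 2 20 0 0.08;0 2 20 0 0.08;0 2 20 0 0.08"

```text
t: 5.62
position: [0.4601, -0.2581, 0.3007]
tool_rot: [-3.142, -0.0, 1.671]
contact_force: [0.4, 0.6, -1.2]
gripper_width: 0.048
```

Call:
move_arm --rows "0 2 25 0 0.09;0 2 25 0 0.09;0 2 25 0 0.09;0 2 25 0 0.09;0 2 25 0 0.09;0 2 25 0 0.09;0 2 25 0 0.09;0 2 25 0 0.09;0 2 25 0 0.09;0 2 25 0 0.09;0 2 25 0 0.09;0 2 25 0 0.09"

```text
t: 6.62
position: [0.4842, 0.0415, 0.3006]
tool_rot: [-3.141, -0.0, 2.751]
contact_force: [0.5, -0.4, -2.2]
gripper_width: 0.048
```

Call:
move_arm --rows "0 3 25 0 0.09;0 0 20 0 0.09;0 0 12 0 0.09;0 0 8 0 0.09;0 0 0 0 0.087;0 0 0 0 0;0 0 0 0 0;0 0 0 0 0"

```text
t: 7.28
position: [0.4877, 0.1052, 0.3004]
tool_rot: [-3.141, -0.0, -3.093]
contact_force: [0.3, 0.1, -3.2]
gripper_width: 0.0481
```

```bash
python3 - <<'E'
from h import *
o=robot.get_obs();print({k:np.round(o[k],4) for k in("position","tool_rot","q","contact_force","moment","gripper_width")})
im=wrist();save("w2.png",im["color"]);np.save("w2.npy",im)
E
```

```text
{'position': array([0.4877, 0.1052, 0.3004]), 'tool_rot': array([-3.1414e+00, -1.0000e-04, -3.0925e+00]), 'q': array([-0.6948,  0.1663,  0.4445,  1.7857, -0.076 ,  1.2066,  1.3913]), 'contact_force': array([ 0.2997,  0.12  , -3.2269]), 'moment': array([ 0.0862, -0.0245, -0.0014]), 'gripper_width': np.float64(0.0481)}
```

View pics/w2.png

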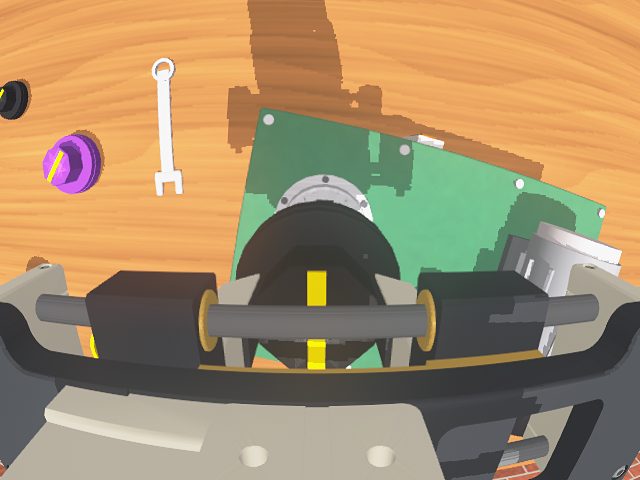

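In the wrist view the cap hides the neck; only its flange shows at (325,190). I shift the tool back so the wrist camera sees the slots.

Call:
move_arm --rows "0 30 0 0 -0.04;0 40 0 0 -0.035;0 20 0 0 0;0 0 0 0 0;0 0 0 0 0"

```text
t: 7.75
position: [0.5784, 0.1053, 0.2995]
tool_rot: [-3.14, -0.001, 3.117]
contact_force: [-0.5, 0.6, -3.2]
gripper_width: 0.0481
```

```bash
python3 - <<'E'
from h import *
im=wrist();np.save("w3.npy",im);print(im["pos"],robot.get_obs()["tool_rot"])
# rectified top view of the plane z=.161, 0.2mm/px, x right, y up
c=np.array([.488,.107]);n=600;s=.0002
P=wproj_xy(im,.161);
import scipy.interpolate as si
xs=c[0]+(np.arange(n)-n/2)*s;ys=c[1]-(np.arange(n)-n/2)*s;X,Y=np.meshgrid(xs,ys)
v,u=np.mgrid[:480,:640];m=(np.linalg.norm(P[...,:2]-c,axis=2)<.12)
mp=si.griddata(P[m][:,:2],np.stack([u[m],v[m]],1).astype(float),(X,Y)).astype(np.float32)
w=cv2.remap(im["color"],mp[...,0],mp[...,1],cv2.INTER_LINEAR);save("top.png",w);np.save("top.npy",w)
E
```

```text
[0.57837798 0.10526795 0.29954802] [-3.14074373e+00 -1.21499799e-03  3.11766429e+00]
```

View pics/top.png

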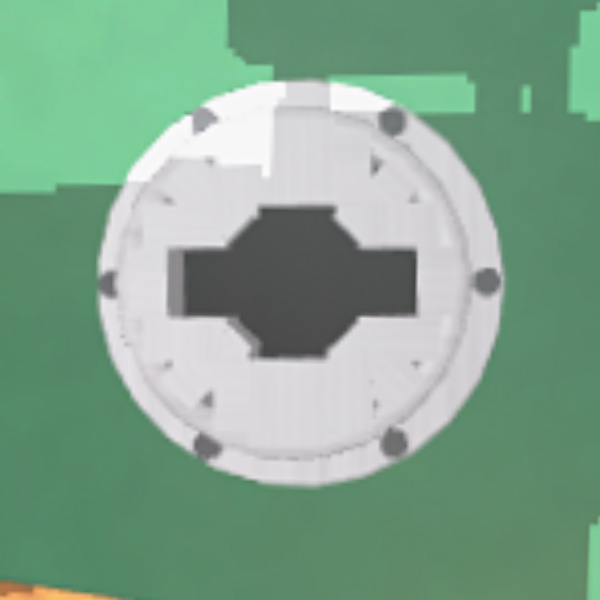

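The rectified top view (0.2 mm/px) shows the slots along the world x axis, 167 to 417 px, or 50 mm as given. The centre is at px (292,282), i.e. (0.4865,0.1105). The fixed cameras gave y = 0.108, so I start at y = 0.109.

Call:
move_arm --rows "0 -40 4 0 0.012;0 -40 0 0 0.012;0 -11 0 0 0;0 0 0 -40 0;0 0 0 -30 0;0 0 0 -15 0;0 0 0 -9 0;0 0 0 0 0;0 0 0 0 0;0 0 0 0 0;0 0 0 0 0"

```text
t: 8.72
position: [0.4876, 0.1102, 0.2075]
tool_rot: [3.141, 0.002, -3.14]
contact_force: [-0.4, -0.0, -3.0]
gripper_width: 0.0482
```

```bash
python3 - <<'E'
from h import *
o=robot.get_obs();print({k:np.round(o[k],4) for k in("position","tool_rot","q","contact_force","moment","gripper_width")})
a=[]
for n,(u,v) in(("scene",(360,143)),("side",(228,175))):
    im=optics.get_image(n);a.append(cv2.resize(im["color"][v-40:v+40,u-40:u+40],(400,400),interpolation=cv2.INTER_CUBIC))
    hsv=cv2.cvtColor(im["color"],cv2.COLOR_RGB2HSV);V,U=np.mgrid[:480,:640]
    y=(abs(U-u)<40)&(abs(V-v)<40)&(hsv[...,1]>120)&(hsv[...,2]>100)&(hsv[...,0]>20)&(hsv[...,0]<35);print(n,y.sum())
save("near.png",np.hstack(a))
E
```

```text
{'position': array([0.4876, 0.1102, 0.2075]), 'tool_rot': array([ 3.1406e+00,  2.1000e-03, -3.1396e+00]), 'q': array([-0.6882,  0.2547,  0.4456,  1.9274, -0.1312,  0.9851,  1.3901]), 'contact_force': array([-0.3847, -0.0153, -2.9899]), 'moment': array([0.0305, 0.021 , 0.0097]), 'gripper_width': np.float64(0.0482)}
scene 13
side 31
```

View pics/near.png

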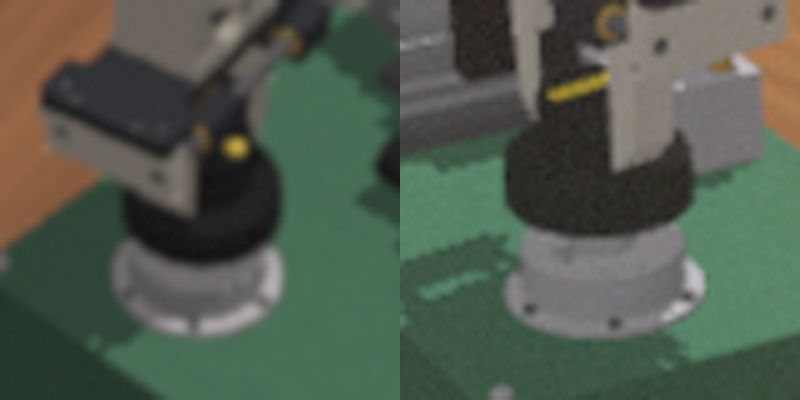

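The crops show the cap centred over the neck, with its underside about 11 mm above the rim. Now I feel gently downward.

Call:
move_arm --rows "0 0 0 -3 0;0 0 0 -3 0;0 0 0 -2 0;0 0 0 -2 0;0 0 0 -1 0;0 0 0 -1 0;0 0 0 0 0;0 0 0 0 0"

```text
t: 9.48
position: [0.4868, 0.1099, 0.1942]
tool_rot: [-3.142, -0.0, -3.14]
contact_force: [0.9, 0.5, -2.8]
gripper_width: 0.0479
```

Call:
move_arm --rows "0 0 0 -1 0;0 0 0 -1 0;0 0 0 -1 0;0 0 0 0 0;0 0 0 0 0"

```text
t: 9.9
position: [0.4868, 0.1099, 0.1911]
tool_rot: [-3.142, -0.0, -3.14]
contact_force: [-0.1, -0.9, -2.6]
gripper_width: 0.0479
```

The underside is about 5 mm below the rim with no contact force, so the ears are in the slots. Continue onto the spring.

Call:
move_arm --rows "0 0 0 -1 0;0 0 0 -1 0;0 0 0 -1 0;0 0 0 -1 0;0 0 0 0 0;0 0 0 0 0"

```text
t: 10.4
position: [0.4871, 0.11, 0.1875]
tool_rot: [3.141, 0.001, -3.139]
contact_force: [-0.8, -0.9, 4.6]
gripper_width: 0.0481
```

Call:
move_arm --rows "0 0 0 -1 0;0 0 0 -1 0;0 0 0 -1 0;0 0 0 -1 0;0 0 0 0 0;0 0 0 0 0"

```text
t: 10.9
position: [0.4871, 0.1101, 0.1835]
tool_rot: [3.141, 0.001, -3.139]
contact_force: [-2.2, 0.2, 7.7]
gripper_width: 0.048
```

Call:
move_arm --rows "0 0 0 -1 0;0 0 0 -1 0;0 0 0 -0.5 0;0 0 0 0 0;0 0 0 0 0"

```text
t: 11.32
position: [0.4871, 0.1101, 0.1812]
tool_rot: [3.141, 0.001, -3.139]
contact_force: [-2.6, -0.4, 9.9]
gripper_width: 0.0476
```

```bash
python3 - <<'E'
from h import *
for i in range(3):
    o=robot.get_obs();print({k:np.round(o[k],4) for k in("position","tool_rot","q","contact_force","moment","gripper_width")})
    optics.get_image("side")
E
```

```text
{'position': array([0.4871, 0.1101, 0.1812]), 'tool_rot': array([ 3.1410e+00,  7.0000e-04, -3.1394e+00]), 'q': array([-0.677 ,  0.2865,  0.4375,  1.9611, -0.151 ,  0.9245,  1.409 ]), 'contact_force': array([-2.6223, -0.4388,  9.9316]), 'moment': array([-0.2695,  0.6454, -0.0279]), 'gripper_width': np.float64(0.0476)}
{'position': array([0.4871, 0.1101, 0.1812]), 'tool_rot': array([ 3.1410e+00,  6.0000e-04, -3.1394e+00]), 'q': array([-0.677 ,  0.2865,  0.4375,  1.961 , -0.151 ,  0.9245,  1.409 ]), 'contact_force': array([-3.3046,  0.478 ,  9.209 ]), 'moment': array([-0.2518,  0.587 , -0.0471]), 'gripper_width': np.float64(0.0476)}
{'position': array([0.4871, 0.1101, 0.1813]), 'tool_rot': array([ 3.1411e+00,  7.0000e-04, -3.1394e+00]), 'q': array([-0.677 ,  0.2865,  0.4375,  1.961 , -0.151 ,  0.9245,  1.409 ]), 'contact_force': array([-2.7614, -0.7599,  8.8967]), 'moment': array([-0.2616,  0.6326, -0.0585]), 'gripper_width': np.float64(0.0479)}
```

Call:
move_arm --rows "0 -0.7 0 -0.7 0;0 0 0 0 0;0 0 0 0 -0.05;0 0 0 0 -0.05;0 0 0 0 -0.05;0 0 0 0 -0.05;0 0 0 0 0;0 0 0 0 0"

```text
t: 12.13
position: [0.4878, 0.1101, 0.1811]
tool_rot: [3.14, 0.003, 2.943]
contact_force: [0.9, -0.2, 10.4]
gripper_width: 0.0478
```

```bash
cat > st.py <<'E'
from h import *
o=robot.get_obs();print({k:np.round(o[k],4) for k in("position","tool_rot","contact_force","moment","gripper_width")})
E
python3 st.py
```

```text
{'position': array([0.4878, 0.1101, 0.1811]), 'tool_rot': array([3.1402, 0.0032, 2.9433]), 'contact_force': array([ 0.9408, -0.2235, 10.3951]), 'moment': array([-0.3581, -0.1341, -0.0864]), 'gripper_width': np.float64(0.0478)}
```

It turned 11.5° with almost no moment, so the ears are below the rim. Continue turning.

Call:
move_arm --rows "0 0 0 0 -0.1;0 0 0 0 -0.1;0 0 0 0 -0.1;0 0 0 0 -0.1;0 0 0 0 -0.1;0 0 0 0 0;0 0 0 0 0"

```text
t: 12.72
position: [0.4878, 0.11, 0.181]
tool_rot: [3.139, 0.002, 2.443]
contact_force: [0.6, -0.5, 11.3]
gripper_width: 0.0479
```

```bash
python3 st.py
```

```text
{'position': array([0.4878, 0.11  , 0.181 ]), 'tool_rot': array([3.1391e+00, 2.3000e-03, 2.4428e+00]), 'contact_force': array([ 0.5707, -0.5008, 11.3418]), 'moment': array([-0.395 , -0.0348, -0.0169]), 'gripper_width': np.float64(0.0479)}
```

```bash
python3 - <<'E'
from h import *
im=wrist();hsv=cv2.cvtColor(im["color"],cv2.COLOR_RGB2HSV);P=wproj_xy(im,im["pos"][2]+.027)
y=(hsv[...,1]>120)&(hsv[...,2]>90)&(hsv[...,0]>24)&(hsv[...,0]<35)&(np.linalg.norm(P[...,:2]-im["pos"][:2],axis=2)<.04)
p=P[y][:,:2];w,E=np.linalg.eigh(np.cov((p-p.mean(0)).T));print(y.sum(),p.mean(0),np.degrees(np.arctan2(E[1,1],E[0,1])),np.degrees(robot.get_obs()["tool_rot"][2]))
E
```

```text
1130 [0.48473748 0.11151099] 139.89328920820523 139.99584527211934
```

The rib turns with the tool (139.9° against 140.0°). Now I finish to about 92° in total.

Call:
move_arm --rows "0 0 0 0 -0.1;0 0 0 0 -0.1;0 0 0 0 -0.1;0 0 0 0 -0.1;0 0 0 0 -0.1;0 0 0 0 -0.1;0 0 0 0 -0.1;0 0 0 0 -0.1;0 0 0 0 -0.05;0 0 0 0 0;0 0 0 0 0"

```text
t: 13.68
position: [0.4874, 0.1098, 0.1808]
tool_rot: [3.139, -0.0, 1.593]
contact_force: [0.4, -0.8, 9.9]
gripper_width: 0.0482
```

```bash
python3 st.py
```

```text
{'position': array([0.4874, 0.1098, 0.1808]), 'tool_rot': array([ 3.1391, -0.    ,  1.5931]), 'contact_force': array([ 0.3912, -0.7631,  9.9142]), 'moment': array([-0.3896,  0.314 , -0.0414]), 'gripper_width': np.float64(0.0482)}
```

Call:
move_arm --rows "0 0 0 0 -0.05;0 0 0 0 0;0 0 0 1 0;0 0 0 1 0;0 0 0 1 0;0 0 0 0 0;0 0 0 0 0"

```text
t: 14.27
position: [0.4873, 0.1097, 0.1837]
tool_rot: [3.139, -0.0, 1.543]
contact_force: [0.2, -1.1, 7.9]
gripper_width: 0.0481
```

```bash
python3 st.py
```

```text
{'position': array([0.4873, 0.1097, 0.1837]), 'tool_rot': array([ 3.1392e+00, -3.0000e-04,  1.5434e+00]), 'contact_force': array([ 0.152 , -1.1388,  7.9089]), 'moment': array([-0.3288,  0.0876,  0.0249]), 'gripper_width': np.float64(0.0481)}
```

Call:
move_arm --rows "0 0 0 1 0;0 0 0 0 0;0 0 0 0.5 0;0 0 0 0 0;0 0 0 0 0"

```text
t: 14.68
position: [0.4872, 0.1098, 0.1849]
tool_rot: [3.139, -0.0, 1.543]
contact_force: [3.3, -0.8, 4.9]
gripper_width: 0.0474
```

```bash
python3 st.py
```

```text
{'position': array([0.4872, 0.1098, 0.1849]), 'tool_rot': array([ 3.1394, -0.    ,  1.5435]), 'contact_force': array([ 3.3012, -0.8064,  4.9249]), 'moment': array([-0.4342, -0.4548, -0.0489]), 'gripper_width': np.float64(0.0474)}
```

Call:
move_arm --rows "70 0 0 0 0;70 0 0 0 0;70 0 0 0 0;70 0 0 0 0;70 0 0 0 0;70 0 0 5 0;70 0 0 15 0;70 0 0 30 0;70 0 0 40 0;70 0 0 40 0;70 0 0 0 0;70 0 0 0 0"

```text
t: 15.68
position: [0.4873, 0.1101, 0.3168]
tool_rot: [3.138, -0.003, 1.544]
contact_force: [0.3, 0.9, -0.9]
gripper_width: 0.0642
```

Call:
move_arm --rows "70 0 -30 0 0;70 0 -40 0 0;70 0 -30 0 0;70 0 0 0 0;70 0 0 0 0"

```text
t: 16.1
position: [0.4853, 0.0081, 0.3139]
tool_rot: [-3.14, 0.0, 1.54]
contact_force: [-0.4, 0.7, 0.4]
gripper_width: 0.0642
```

```bash
python3 st.py; python3 - <<'E'
from h import *
im=wrist();hsv=cv2.cvtColor(im["color"],cv2.COLOR_RGB2HSV);P=wproj_xy(im,.212)
y=(hsv[...,1]>120)&(hsv[...,2]>90)&(hsv[...,0]>24)&(hsv[...,0]<35)&(np.linalg.norm(P[...,:2]-[.487,.109],axis=2)<.05)
p=P[y][:,:2];w,E=np.linalg.eigh(np.cov((p-p.mean(0)).T));print("wrist rib",y.sum(),p.mean(0),np.degrees(np.arctan2(E[1,1],E[0,1])),np.sqrt(12*w))
a=[]
F=lambda im:240/np.tan(np.radians(im["fovy"])/2)
L=[];
for n,(u,v) in(("scene",(360,143)),("side",(228,175))):
    im=optics.get_image(n);a.append(cv2.resize(im["color"][v-40:v+40,u-40:u+40],(400,400),interpolation=cv2.INTER_CUBIC))
    hsv=cv2.cvtColor(im["color"],cv2.COLOR_RGB2HSV);V,U=np.mgrid[:480,:640]
    y=(abs(U-u)<30)&(abs(V-v)<30)&(hsv[...,1]>110)&(hsv[...,2]>90)&(hsv[...,0]>20)&(hsv[...,0]<35)
    q=np.argwhere(y)[:,::-1].mean(0);p=cast(im,[q],.212)[0];L.append((np.array(im["eye"]),p-np.array(im["eye"])))
    pp=cast(im,np.argwhere(y)[:,::-1],.212)[:,:2];w,E=np.linalg.eigh(np.cov((pp-pp.mean(0)).T));print(n,y.sum(),p,np.degrees(np.arctan2(E[1,1],E[0,1])))
(e1,d1),(e2,d2)=L;t=np.linalg.lstsq(np.stack([d1,-d2],1),e2-e1,rcond=None)[0];print("triang",e1+t[0]*d1,e2+t[1]*d2)
save("end.png",np.hstack(a))
E
```

```text
{'position': array([0.4853, 0.0081, 0.3139]), 'tool_rot': array([-3.1403e+00,  1.0000e-04,  1.5396e+00]), 'contact_force': array([-0.431 ,  0.7079,  0.4344]), 'moment': array([-0.0436,  0.0585,  0.0038]), 'gripper_width': np.float64(0.0642)}
wrist rib 681 [0.48683893 0.10973351] 88.3140985147603 [0.00752987 0.04408873]
scene 71 [0.4861804  0.10856198 0.212     ] 89.05556567239127
side 54 [0.49145874 0.11039914 0.212     ] 86.2446027783269
triang [0.48787969 0.10570408 0.21506371] [0.48803251 0.10540114 0.21469636]
```

View pics/end.png

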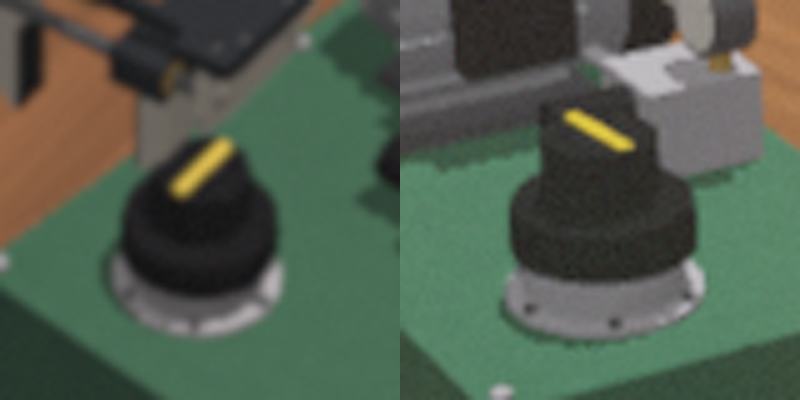

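The final crops show the cap level on the neck with its rib along world y (scene px (203,168) in the crop) and the gripper clear of it. I'm handing in.

```bash
python3 -c "
from h import *
print(robot.close_job())"
```

```text
the job is handed in; nothing more can be done
None
```

The black filler cap is back on the tank's neck, pressed in, turned clockwise and released. My checks say it is locked. The job was handed in at about 16 s of the 72 s allowed.

- **Fitting:** I gripped the larger black cap on its flats. The ears dropped into the slots on the first try with no contact force. I pressed to about 12–14 N net and turned it about 92° clockwise; the moment about the vertical axis stayed under 0.1 Nm in the readings taken along the way.
- **Locking:** I let it rise into the pockets before opening the fingers. The wrist camera then showed the rib at 88.3°, against slots at 0°. That is a turn of about 91.7°, inside the 86–98° window.
- **Height:** the two fixed cameras put the rib top at about 0.215 m, against 0.212 m expected. That is 3 mm high, and 3 mm is also the depth of the pockets, so height alone does not prove the lock. The catch rests on the turn angle, on the arm's height when I let go, and on the cap sitting level on the neck in the pictures.
- **Disagreements:** the cameras differed by about 2 mm on the neck's y position, so I started between them. The turning moment read well below the 0.2 Nm given, but the camera confirmed partway through that the cap was turning with the gripper.
- **Bystanders:** I touched none of the other things, and the gripper ended clear of everything. I did not take a separate final picture of the bystanders.

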